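# Turn the swivel hook over the kit tray and hang the big ring gear on it

### The arm

A 7-joint arm with a two-finger parallel gripper is mounted at the origin on the work surface. World frame = base frame: x ahead of the robot, y to its left, z up, the work surface at z = 0. Lengths are in m, angles in rad, forces in N, time in s.
With the tool pointing down it reaches from about 0.4 to 0.85 m from the base axis. Payload 4.5 kg.
Tool frame: the origin (TCP) lies at the very end of the fingers, on their centre line; the grasp point (between the pads) lies 19 mm behind it (tcp_to_grasp is the z of the grasp point in the tool frame, in m); z points along the fingers, y is the line along which they close (so a half turn about z gives the same grasp; the last joint's range is limited). The gripper opens to 88 mm and grips with 3 to 60 N. Pads are 18 mm wide; open, the fingers measure 123 mm over their backs; the gripper's body (75 mm by 187 mm) begins 45 mm behind the grasp point.
Start: joints at [1.34, 0.689, -0.195, 1.565, 0.157, 0.902, -0.215], TCP at [0.164, -0.603, 0.239] pointing down, gripper open.
Joint ranges: [-3.01, 3.01], [-0.46, 2.08], [-1.47, 1.51], [0.13, 2.56], [-1, 4.14], [0.04, 2.09], [-2.66, 2.66]. Speed limits (rad/s): [2.57, 2.57, 3.14, 3.14, 3.14, 3.14, 3.14].

### API

Orientations are given as a unit quaternion [x, y, z, w].
In Python, from plant import * gives the robot as it stands. The module is installed in compiled form; this text tells all that it offers.
- The arm moves only by the shell command python3 -m jog 'ROWS' [OPENING] [FORCE]. ROWS is JSON, a list that holds one entry, the list of rows, each a list of 6 numbers: the shift along the tool's x, y, z in m, then the turn, a rotation vector about the tool's x, y, z in rad. In form: [[[dx, dy, dz, ax, ay, az], ...]]. A call has 1 to 12 rows; each row shifts and turns the commanded pose from where the row before left it, along the tool's axes as they then stand; what a row does not reach is not made up. A row lasts 1/8 s, in which the tool goes at most 62.5 mm and 10.7 degrees, less where a joint would pass 70% of its speed; a pose out of reach is approached as far as the arm can. A call with a gripper value outside its range is refused whole. OPENING is the finger opening in m, from 0 to 0.0881, set as the call begins (- or left out, the last holds). The fingers move at their own pace and stop on an object; FORCE is the grip in N (left out, the last holds). Time passes only in rows, so rows that do not move let the fingers close. It gives the time, the measured TCP pose, the force, the opening and the grip force at its end, in the units of the state.
- get_state(): the state, without advancing time (a new reading comes with each control period).
- snapshot(name): name is "scene" or "side" or "wrist"; returns a dict with "frame" (384x512x3 uint8, red, green, blue), "mtx" (3x3 intrinsics, pixels), "D" ([k1, k2, p1, p2, k3] as OpenCV has them; the pictures are not rectified), "xyz" and "orientation" of the camera in the world; the wrist camera has in their place "mount" (4x4, takes a point from camera to tool coordinates, whose origin is the TCP and whose axes are the flange's). Camera axes: x right, y down, z forward; pixel columns grow to the right and rows downward; lengths in m; the calibration is good to about 2 mm. A picture is of the moment at which its call begins: read the wrist's pose just before it. There is no depth.
- finish_job(): hands the job in; it is judged then, once.
The state is a dict: "clock": time; "q": joint angles; "qd": joint speeds; "joint_torque": joint torques, N m; "tool_pos": TCP position; "eef_rot": TCP orientation; "contact_force": force on the tool from outside, world axes, zero at the start; "moment": the same for the moment, N m; "opening": opening from 0.0 (shut) to 1.0 (fully open); "finger_force": force on a finger pad.
Only numpy, scipy, OpenCV 4.12 (cv2) and the standard library are available. Lean on these libraries where they do the work, as an engineer would, in place of code of your own. Each camera call takes 0.05 s, during which the arm holds its last target. There are 200 camera calls.

### The job

First turn the swivel hook on the little stand so that it points straight out over the stand's red kit tray. Then take the big open ring gear from the wheel rack, hang it on the hook, and let go, leaving the hook over the tray and the other two wheels in the rack.

Things in the scene. Friction and masses are not known exactly. Their poses are not given: they have to be found in the camera images.
- stand: Fixed stand: steel base 180 x 110 x 8 mm, upright aluminium post (radius 9 mm) carrying the swivel hook (its turning cap: radius 11, top 156 mm above the table), and beside the post one open red tray (100 x 110 mm, rim 43 mm above the table). Origin: on the table on the post's axis; z up; x axis points from the post over the middle of the tray, which spans x = 30 to 130 mm.
- swivel (a joint): Steel hook turning on the stand's post: level round arm, radius 5, axis 150 mm above the table, then an upright round tip, radius 5, 100 mm from the post's axis, top at 170 mm. Value (rad): 0 = along the stand's x, over the tray; grows anticlockwise from above; range -0.6 to 2.9, starts 0.9 to 2.4. Stays where left (0.6 N at the tip turns it); the tip can turn between fingers holding it.
- ring_gear: Big open grey ring: outside diameter 104, hole 68, 14 mm thick. Origin: wheel's centre; x axis: its axle line, level. About 80 g. Stands on edge in the fixed plywood wheel rack (200 x 110 mm, three slots 75 mm apart along the axle line, slot walls 24 mm high), centre 58 mm and top 110 mm above the table. Hung on the hook, its centre is 29 mm below the arm's axis.
- disc_wheel: Bystander: closed disc wheel, black rim, grey middle, no open hole, diameter 80 mm, 14 mm thick. Origin: wheel's centre; x axis: its axle line, level. Stands in another slot of the rack, centre 46 mm above the table.
- small_ring: Bystander: small grey ring, outside diameter 76 mm, hole 40 mm, 14 mm thick. Origin: wheel's centre; x axis: its axle line, level. Stands in another slot of the rack, centre 44 mm above the table.
Things that resemble listed ones, but are neither listed nor needed, are in the scene too. What is shaped like the ring_gear but orange is not meant. Leave any blue look-alike of the stand alone.

How it is judged:
By the outcome, as a careful person would: the job done as asked, in the order asked, and still so for the second after the job is handed in, with the robot touching nothing.
It also fails if it takes over 61 s, if anything falls off the work surface, if the arm or the gripper's body presses on something with over 40 N, if the wrist force passes 120 N, or if a joint passes its speed limit or range.

## Working session

There is one attempt and no reset: what is moved stays moved. The work goes in short steps, Python scripts to look and compute and a shell command to move; the robot and the scene stay as the last step left them, time stands still between calls to the robot, and variables do not carry over. Pictures are saved under pics/ and viewed, at most 12 in all, crops included, and the job is handed in when it is done.

```bash
mkdir -p pics; cat > h.py <<'E'
from plant import *
import numpy as np, cv2
from scipy.spatial.transform import Rotation as R
def snap(n):
    st=get_state(); s=snapshot(n)
    if n=="wrist":
        T=np.eye(4);T[:3,:3]=R.from_quat(st["eef_rot"]).as_matrix();T[:3,3]=st["tool_pos"]
        M=T@np.array(s["mount"])
    else:
        M=np.eye(4);o=np.array(s["orientation"]);M[:3,:3]=R.from_quat(o).as_matrix() if o.size==4 else o;M[:3,3]=s["xyz"]
    s["M"]=M; return s
def save(s,f): cv2.imwrite("pics/"+f,cv2.cvtColor(s["frame"],cv2.COLOR_RGB2BGR))
def ray(s,px):
    p=cv2.undistortPoints(np.array(px,float).reshape(-1,1,2),np.array(s["mtx"]),np.array(s["D"],float)).reshape(-1,2)
    d=np.c_[p,np.ones(len(p))]@s["M"][:3,:3].T
    return s["M"][:3,3],d
def onz(s,px,z):
    o,d=ray(s,px); return o+d*((z-o[2])/d[:,2])[:,None]
def proj(s,P):
    Mi=np.linalg.inv(s["M"]);r,_=cv2.Rodrigues(Mi[:3,:3])
    return cv2.projectPoints(np.array(P,float).reshape(-1,3),r,Mi[:3,3],np.array(s["mtx"]),np.array(s["D"],float))[0].reshape(-1,2)
def tri(s1,p1,s2,p2):
    o1,d1=ray(s1,p1);o2,d2=ray(s2,p2);d1=d1[0];d2=d2[0]
    t=np.linalg.lstsq(np.c_[d1,-d2],o2-o1,rcond=None)[0]
    a=o1+t[0]*d1;b=o2+t[1]*d2
    return (a+b)/2,np.linalg.norm(a-b)
E
python3 - <<'E'
from h import *
import pickle
st=get_state();print({k:np.round(v,3) for k,v in st.items()})
for n in("scene","side","wrist"):
    s=snap(n);save(s,n+"0.png");pickle.dump(s,open(n+"0.pkl","wb"));print(n,np.round(s["M"],3).tolist(),np.array(s["mtx"])[0,0])
a=[cv2.imread(f"pics/{n}0.png") for n in("scene","side")]
E
```

```text
{'clock': np.float64(0.0), 'q': array([ 1.34 ,  0.69 , -0.195,  1.566,  0.157,  0.902, -0.215]), 'qd': array([ 0.   , -0.001, -0.001, -0.001, -0.001,  0.001,  0.002]), 'joint_torque': array([ 0.0000e+00, -5.2756e+01, -1.2670e+00, -1.5343e+01, -5.3000e-02,
        6.0000e-03,  0.0000e+00]), 'tool_pos': array([ 0.163, -0.603,  0.238]), 'eef_rot': array([ 0.991,  0.132, -0.   , -0.001]), 'contact_force': array([ 0.266, -0.597,  0.022]), 'moment': array([ 0.035, -0.004,  0.032]), 'finger_force': np.float64(0.0), 'opening': np.float64(1.0)}
scene [[-0.511, 0.548, -0.662, 1.159], [0.859, 0.334, -0.387, 0.441], [0.009, -0.767, -0.641, 0.791], [0.0, 0.0, 0.0, 1.0]] 459.3244234690594
side [[-0.954, -0.195, 0.228, 0.205], [-0.3, 0.665, -0.684, 0.717], [-0.018, -0.721, -0.693, 0.792], [0.0, 0.0, 0.0, 1.0]] 391.5115523441916
wrist [[0.262, -0.925, -0.274, 0.233], [-0.965, -0.252, -0.073, -0.583], [-0.001, 0.284, -0.959, 0.383], [0.0, 0.0, 0.0, 1.0]] 321.94939582909484
```

View pics/scene0.png

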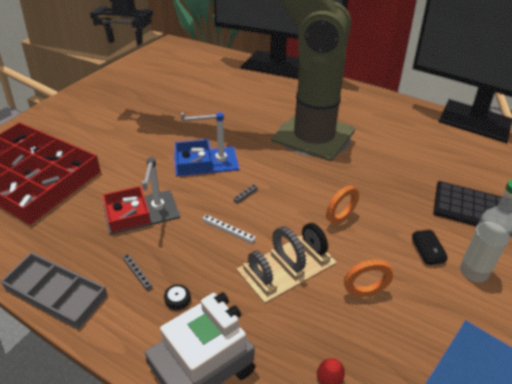

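View pics/side0.png

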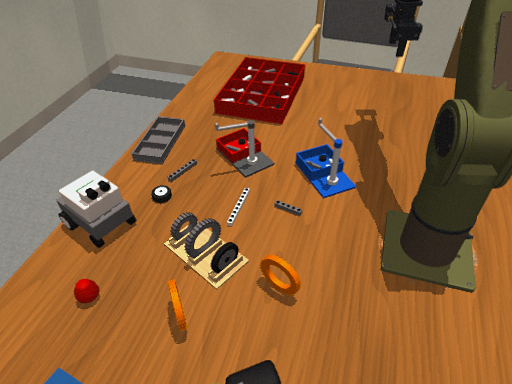

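The grey ring gear stands in the rack's middle slot, at scene (290,250) and side (203,237). The red stand is at scene (150,195) and side (250,150). I'll enlarge both.

```bash
python3 - <<'E'
import cv2,numpy as np
a=cv2.imread("pics/scene0.png");b=cv2.imread("pics/side0.png")
z=lambda i,x,y,w,h:cv2.resize(i[y:y+h,x:x+w],(400,300),interpolation=cv2.INTER_CUBIC)
cv2.imwrite("pics/z0.png",np.vstack([np.hstack([z(a,95,145,100,75),z(b,205,105,100,75)]),np.hstack([z(a,235,215,100,75),z(b,155,205,100,75)])]))
E
```

```text
(no output)
```

View pics/z0.png

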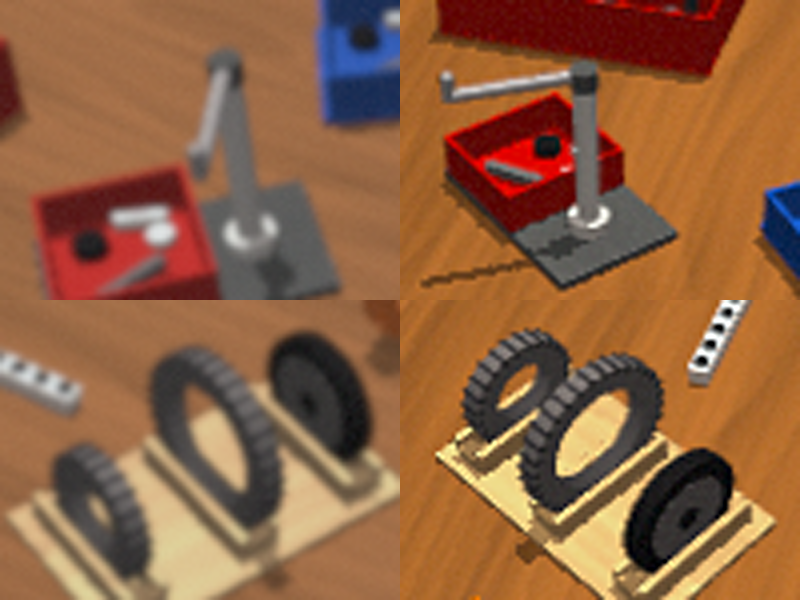

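```bash
python3 - <<'E'
from h import *
import pickle
a,b=[pickle.load(open(n+"0.pkl","rb")) for n in("scene","side")]
np.set_printoptions(precision=4,suppress=True)
z=lambda x,y,ox,oy:(ox+x/4,oy+y/4)
def both(n,p,q):print(n,*tri(a,p,b,q))
both("cap",(151.5,158.7),(251.3,121.2));both("tip",(144.5,182.5),(216.5,123.8))
print("capz",onz(a,[(151.5,158.7)],.156),onz(b,[(251.3,121.2)],.156))
print("tipz",onz(a,[(144.5,182.5)],.17),onz(b,[(216.5,123.8)],.17))
print("rim side",onz(b,[z(45,148,205,105),z(157,95,205,105),z(222,150,205,105),z(113,190,205,105)],.043))
print("rim scene",onz(a,[z(32,200,95,145),z(185,168,95,145),z(215,262,95,145)],.043))
# ring: hole centre, and tire extremes
both("gear",z(216,142+0,235,215-0),z(205,120,155,205))
# outline centers
print("plate side",onz(b,[z(35,160,155,205),z(375,220,155,205)],.006))
both("gear c",z(214,435-300,235,215),z(594-400,430-300,155,205))
both("small c",z(100,515-300,235,215),z(515-400,388-300,155,205))
both("disc c",z(318,398-300,235,215),z(682-400,515-300,155,205))
E
```

```text
cap [ 0.5226 -0.1994  0.1574] 0.0023068616173288004
tip [ 0.6087 -0.1452  0.1673] 0.0024984157956892098
capz [[ 0.5223 -0.1991  0.156 ]] [[ 0.5235 -0.2033  0.156 ]]
tipz [[ 0.6121 -0.1409  0.17  ]] [[ 0.6073 -0.1434  0.17  ]]
rim side [[ 0.6516 -0.2217  0.043 ]
 [ 0.5888 -0.3173  0.043 ]
 [ 0.5138 -0.2586  0.043 ]
 [ 0.5801 -0.1852  0.043 ]]
rim scene [[ 0.5947 -0.3184  0.043 ]
 [ 0.5187 -0.2551  0.043 ]
 [ 0.5779 -0.1796  0.043 ]]
gear [0.5247 0.1683 0.0564] 0.013374770213863952
plate side [[0.6381 0.1841 0.006 ]
 [0.414  0.1669 0.006 ]]
gear c [0.5269 0.172  0.0587] 0.0012301083652848318
small c [0.5962 0.1413 0.0425] 0.0001430876776311235
disc c [0.458  0.2048 0.043 ] 0.00036671926442304883
```

Reading the pictures: the post is near (0.523,-0.200), the tray direction is about -38° and the hook is at about +33°, so the swivel is about 1.24 rad. The ring gear centre is near (0.527,0.172) with its axle along about -25°. I'll go above the hook tip first, staying high.

```bash
cat >> h.py <<'E'
def delta(x,y,z,yaw=None):
    """shift in present tool axes to a TCP target, and the turn about tool z to bring tool y to yaw (deg, mod 180)"""
    st=get_state();Rm=R.from_quat(st["eef_rot"]).as_matrix()
    d=Rm.T@(np.array([x,y,z])-st["tool_pos"]);cy=np.degrees(np.arctan2(Rm[1,1],Rm[0,1]))
    t=None if yaw is None else np.radians((cy-yaw+90)%180-90)
    print("t",round(float(st["clock"]),2),"tcp",np.round(st["tool_pos"],4),"yaw",round(cy,1),"shift",np.round(d,4),"len",round(np.linalg.norm(d),3),"turn",t, "tilt",np.round(Rm[:,2],3))
E
python3 -c "
from h import *
delta(.163,-.603,.30);delta(.608,-.144,.27)"
```

```text
t 0.15 tcp [ 0.1634 -0.6028  0.2381] yaw -74.8 shift [-0.0004  0.     -0.0619] len 0.062 turn None tilt [-0.     0.001 -1.   ]
t 0.15 tcp [ 0.1634 -0.6028  0.2381] yaw -74.8 shift [ 0.5492 -0.3265 -0.0315] len 0.64 turn None tilt [-0.     0.001 -1.   ]
```

```bash
python3 -m jog '[[[0,0,-0.05,0,0,0],[0.05,-0.03,0,0,0,0],[0.05,-0.03,0,0,0,0],[0.05,-0.03,0,0,0,0],[0.05,-0.03,0,0,0,0],[0.05,-0.03,0,0,0,0],[0.05,-0.03,0,0,0,0],[0.05,-0.03,0,0,0,0],[0.05,-0.03,0,0,0,0],[0.05,-0.03,0,0,0,0],[0.05,-0.03,0.01,0,0,0],[0,0,0,0,0,0]]]' 0.03 10
python3 -c "
from h import *
import pickle
delta(.608,-.144,.27);s=snap('wrist');save(s,'w1.png');pickle.dump(s,open('w1.pkl','wb'))"
```

```text
clock: 1.65
tool_pos: [0.5705, -0.1763, 0.2776]
eef_rot: [0.991, 0.137, 0.001, -0.002]
contact_force: [-0.4, -0.3, 0.8]
opening: 0.343
finger_force: 0.0
t 1.65 tcp [ 0.5705 -0.1763  0.2776] yaw -74.3 shift [ 0.0449 -0.0208  0.0078] len 0.05 turn None tilt [ 0.001  0.004 -1.   ]
```

View pics/w1.png

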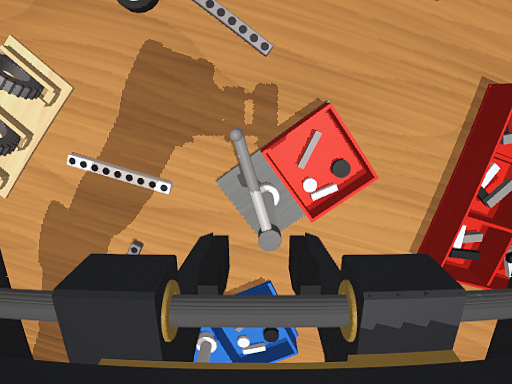

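The wrist view shows the tip top at (236,134), the cap top at (270,238), and the tray rim corners at (262,149), (328,102), (378,179) and (313,221).

```bash
python3 -c "
from h import *
import pickle
s=pickle.load(open('w1.pkl','rb'))
t=onz(s,[(236,134)],.17)[0];c=onz(s,[(270,239)],.156)[0];r=onz(s,[(262,149),(328,102),(378,179),(313,221)],.043)
A=lambda v:np.degrees(np.arctan2(v[1],v[0]))
print(t,c,np.linalg.norm((t-c)[:2]),A(t-c));print(r,r.mean(0),A(r.mean(0)-c),A(r[1]-r[0]),A(r[2]-r[3]),A(r[0]-r[3]),A(r[1]-r[2]))
print('gear?')
delta(t[0],t[1],.2)"
```

```text
[ 0.60948211 -0.14585654  0.17      ] [ 0.52541769 -0.19854142  0.156     ] 0.09920949308687609 32.07620471425391
[[ 0.58580972 -0.17452554  0.043     ]
 [ 0.65885322 -0.23244096  0.043     ]
 [ 0.58975886 -0.32162126  0.043     ]
 [ 0.51577738 -0.26162276  0.043     ]] [ 0.5875498  -0.24755263  0.043     ] -38.26717667546895 -38.410534342690596 -39.0418273558997 51.19825390427022 52.23249345990385
gear?
t 1.7 tcp [ 0.5685 -0.18    0.2779] yaw -74.5 shift [ 0.0487 -0.0219  0.0779] len 0.094 turn None tilt [-0.001  0.001 -1.   ]
```

```bash
python3 -m jog '[[[0.049,-0.022,0,0,0,0],[0,0,0.04,0,0,0],[0,0,0.028,0,0,0],[0,0,0,0,0,0],[0,0,0,0,0,0]]]' 0.035 10
python3 -c "
from h import *
import pickle
delta(.6095,-.1458,.159);s=snap('wrist');save(s,'w2.png');pickle.dump(s,open('w2.pkl','wb'))"
```

```text
clock: 2.33
tool_pos: [0.6094, -0.1501, 0.2119]
eef_rot: [0.991, 0.131, 0.001, 0.001]
contact_force: [0.5, 0.8, 0.8]
opening: 0.399
finger_force: 0.0
t 2.33 tcp [ 0.6094 -0.1501  0.2119] yaw -74.9 shift [ 0.0011 -0.0042  0.0529] len 0.053 turn None tilt [ 0.002 -0.001 -1.   ]
```

View pics/w2.png

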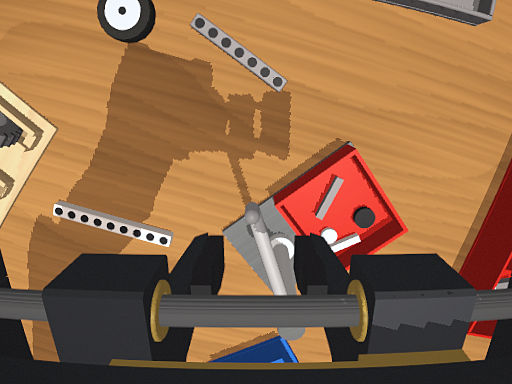

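```bash
python3 -c "
from h import *
import pickle
s=pickle.load(open('w2.pkl','rb'))
t=onz(s,[(253,212)],.17)[0];print(t);delta(t[0],t[1],.159)"
```

```text
[ 0.61301274 -0.14498501  0.17      ]
t 2.38 tcp [ 0.6098 -0.1499  0.2123] yaw -74.9 shift [ 0.0042 -0.004   0.0533] len 0.054 turn None tilt [ 0.003 -0.001 -1.   ]
```

```bash
python3 -m jog '[[[0.003,-0.004,0,0,0,0],[0,0,0.035,0,0,0],[0,0,0.018,0,0,0],[0,0,0,0,0,0]]]' 0.035 10
python3 -m jog '[[[0,0,0,0,0,0],[0,0,0,0,0,0],[0,0,0,0,0,0],[0,0,0,0,0,0]]]' 0.0 10
python3 -c "
from h import *
delta(.61,-.146,.159)
c=np.array([.525,-.1985]);st=get_state();p=st['tool_pos'][:2]-c
print(np.linalg.norm(p),np.degrees(np.arctan2(p[1],p[0])))
a0=np.arctan2(p[1],p[0]);Rm=R.from_quat(st['eef_rot']).as_matrix();A=np.linspace(a0,np.radians(-38.4),11)
P=np.c_[np.cos(A),np.sin(A),0*A]*.1;print(np.round(np.diff(P,axis=0)@Rm,4))"
```

```text
clock: 2.88
tool_pos: [0.6102, -0.1439, 0.1567]
eef_rot: [0.991, 0.132, -0.001, -0.0]
contact_force: [0.4, -0.2, -0.3]
opening: 0.399
finger_force: 0.0
clock: 3.38
tool_pos: [0.6115, -0.1443, 0.1585]
eef_rot: [0.991, 0.132, 0.001, 0.0]
contact_force: [-0.4, -0.3, 2.8]
opening: 0.104
finger_force: 10.0
t 3.38 tcp [ 0.6115 -0.1443  0.1585] yaw -74.8 shift [-0.0019  0.0012 -0.0005] len 0.002 turn None tilt [ 0.001 -0.    -1.   ]
0.10210372728000423 32.06068779729633
[[ 0.0028  0.012   0.    ]
 [ 0.0014  0.0122  0.    ]
 [-0.0002  0.0123  0.    ]
 [-0.0017  0.0122  0.    ]
 [-0.0031  0.0119  0.    ]
 [-0.0046  0.0114  0.    ]
 [-0.0059  0.0108  0.    ]
 [-0.0072  0.0099 -0.    ]
 [-0.0084  0.009  -0.    ]
 [-0.0094  0.0079 -0.    ]]
```

Gripped: the opening of 0.104 is about 9–10 mm, which matches the tip. Turning it along the arc.

```bash
python3 -m jog '[[[0.003,0.012,0,0,0,0],[0.001,0.012,0,0,0,0],[0,0.012,0,0,0,0],[-0.002,0.012,0,0,0,0],[-0.003,0.012,0,0,0,0],[-0.005,0.0115,0,0,0,0],[-0.006,0.011,0,0,0,0],[-0.007,0.010,0,0,0,0],[-0.008,0.009,0,0,0,0],[-0.0095,0.008,0,0,0,0],[0,0,0,0,0,0],[0,0,0,0,0,0]]]'
python3 -c "
from h import *
c=np.array([.525,-.1985]);t=c+.1*np.array([np.cos(np.radians(-38.4)),np.sin(np.radians(-38.4))]);print(t);delta(*t,.159)"
```

```text
clock: 4.88
tool_pos: [0.6034, -0.2607, 0.1577]
eef_rot: [0.991, 0.132, -0.001, 0.001]
contact_force: [-0.4, -0.9, 5.3]
opening: 0.1
finger_force: 10.0
[ 0.60336935 -0.26061478]
t 4.88 tcp [ 0.6034 -0.2607  0.1577] yaw -74.9 shift [ 0.     -0.0001 -0.0013] len 0.001 turn None tilt [-0.001 -0.001 -1.   ]
```

Right at the target. Release, rise and take a look.

```bash
python3 -m jog '[[[0,0,0,0,0,0],[0,0,0,0,0,0],[0,0,0,0,0,0],[0,0,-0.04,0,0,0],[0,0,-0.04,0,0,0],[-0.05,0,-0.04,0,0,0],[0,0,0,0,0,0],[0,0,0,0,0,0]]]' 0.035
python3 -c "
from h import *
import pickle
s=snap('wrist');save(s,'w3.png');pickle.dump(s,open('w3.pkl','wb'))"
```

```text
clock: 5.88
tool_pos: [0.5574, -0.2717, 0.2764]
eef_rot: [0.991, 0.132, -0.0, -0.0]
contact_force: [0.0, 0.2, 0.1]
opening: 0.4
finger_force: 0.0
```

View pics/w3.png

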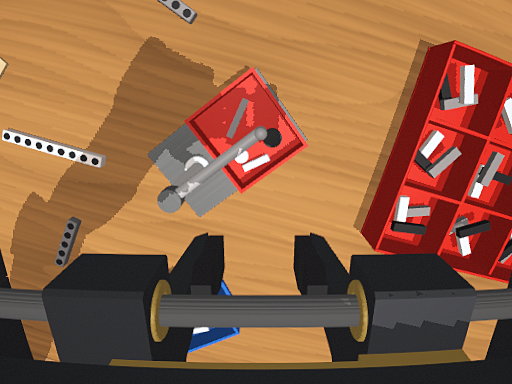

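The hook now lies over the tray, with the tip at (262,133), the cap at (170,200), and the rim corners at (187,123), (256,69), (308,144) and (241,193).

```bash
python3 -c "
from h import *
import pickle
s=pickle.load(open('w3.pkl','rb'))
t=onz(s,[(262,133)],.17)[0];c=onz(s,[(170,200)],.156)[0];r=onz(s,[(187,123),(256,69),(308,144),(241,193)],.043)
A=lambda v:np.degrees(np.arctan2(v[1],v[0]))
print(t,c,np.linalg.norm((t-c)[:2]),A(t-c));print(r.mean(0),A(r.mean(0)-c),A(r[1]-r[0]),A(r[2]-r[3]),A(r[0]-r[3]),A(r[1]-r[2]))
delta(.527,.172,.26,-24.7)"
```

```text
[ 0.60283095 -0.26137467  0.17      ] [ 0.52504475 -0.19975893  0.156     ] 0.09923302366790857 -38.38332852469071
[ 0.58598213 -0.25036119  0.043     ] -39.7061675322668 -38.32296960695263 -37.75717736307441 51.23981989891494 51.27929522305321
t 5.92 tcp [ 0.5576 -0.2712  0.2758] yaw -74.8 shift [ 0.0869 -0.4356  0.0164] len 0.445 turn -0.8737721150715817 tilt [-0.001  0.001 -1.   ]
```

```bash
python3 -m jog '[[[0.01,-0.055,0,0,0,0],[0.01,-0.055,0,0,0,0],[0.01,-0.055,0,0,0,0],[0.01,-0.055,0,0,0,0],[0.01,-0.055,0,0,0,0],[0.01,-0.055,0,0,0,0],[0,-0.055,0,0,0,0],[0,-0.05,0,0,0,0],[0,0,0,0,0,-0.17],[0,0,0,0,0,-0.17],[0,0,0,0,0,-0.17],[0,0,0,0,0,-0.17]]]' 0.04
python3 -m jog '[[[0,0,0,0,0,-0.17],[0,0,0,0,0,0],[0,0,0,0,0,0]]]'
python3 -c "
from h import *
import pickle
delta(.527,.172,.096,-24.7)
s=snap('wrist');save(s,'w4.png');pickle.dump(s,open('w4.pkl','wb'))"
```

```text
clock: 7.42
tool_pos: [0.501, 0.1646, 0.2754]
eef_rot: [0.889, 0.458, -0.001, -0.001]
contact_force: [0.4, 0.3, 0.2]
opening: 0.454
finger_force: 0.0
clock: 7.8
tool_pos: [0.5012, 0.1639, 0.2761]
eef_rot: [0.849, 0.528, -0.001, -0.0]
contact_force: [0.3, 0.6, -0.1]
opening: 0.456
finger_force: 0.0
t 7.8 tcp [0.5012 0.1639 0.2761] yaw -26.2 shift [0.0188 0.0197 0.18  ] len 0.182 turn -0.026962010156090316 tilt [-0.001  0.    -1.   ]
```

View pics/w4.png

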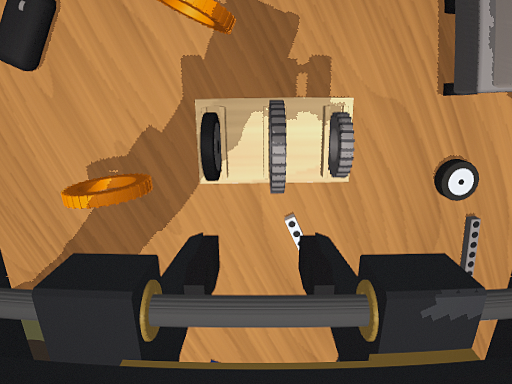

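```bash
python3 -c "
from h import *
import pickle
s=pickle.load(open('w4.pkl','rb'))
g=cv2.cvtColor(s['frame'],cv2.COLOR_RGB2GRAY)
for v in (115,130,150,165,180): print(v,g[v,264:294])
c=np.array([.527,.172,.058]);a=np.radians(-25.5);u=np.array([-np.sin(a),np.cos(a),0]);th=np.linspace(0,2*np.pi,73)
P=c+.052*(np.cos(th)[:,None]*u+np.sin(th)[:,None]*np.array([0,0,1]));p=proj(s,P);print('pred v range',p[:,1].min(),p[:,1].max(),'u',p[:,0].min(),p[:,0].max(),'top',proj(s,P[18]))
p=onz(s,[(278.5,146),(278.5,120),(278.5,172)],.11);print(p)
print(onz(s,[(278.5,147)],.11)); x=p[1]-p[2];print(np.degrees(np.arctan2(x[1],x[0])))
q=onz(s,[(194,98),(354,97),(350,181),(196,183)],.006);print(q,q.mean(0),[np.degrees(np.arctan2(*(q[j]-q[i])[1::-1])) for i,j in((0,1),(3,2),(3,0),(2,1))])
"
```

```text
115 [160 168 171 174 122  58  51  44  43  41  43  41  41  43  43  43  44  43
  42  43  33  78 153 169 166 164 165 166 165 164]
130 [216 219 219 232 181  86  92  58  98 121 104 101 102 102 102 102 101 103
 103 101  93 125 183 231 227 224 224 225 225 225]
150 [217 221 220 231 143  65 109  69 135 170 171 170 169 169 168 168 168 169
 168 171 170  79 181 224 221 219 218 218 219 219]
165 [211 221 219 231 161  60  85  81  89  87  89  86  86  88  88  89  90  87
  86  87  86  74 157 222 220 218 218 218 218 218]
180 [209 211 211 212 221 174  77  41  93  97 115 100  98 100  99  96  98  98
  99  82  74 118 215 214 210 210 210 211 210 210]
pred v range 101.2038148811803 194.3760301799337 u 275.0506159634709 280.2526081643472 top [[280.24123617 156.38640284]]
[[0.52981616 0.18194438 0.11      ]
 [0.5404164  0.20434444 0.11      ]
 [0.51881148 0.15863243 0.11      ]]
[[0.5294008  0.18106553 0.11      ]]
64.70311643516493
[[0.46023987 0.26726134 0.006     ]
 [0.64091641 0.18031095 0.006     ]
 [0.59532994 0.08145897 0.006     ]
 [0.40907842 0.1699571  0.006     ]] [0.52639116 0.17474709 0.006     ] [np.float64(-25.69913442277736), np.float64(-25.414910457407867), np.float64(62.26512361484324), np.float64(65.2427862291263)]
```

```bash
python3 -m jog '[[[0.0195,0.019,0,0,0,-0.012],[0,0,0.05,0,0,0],[0,0,0.05,0,0,0],[0,0,0.04,0,0,0],[0,0,0.025,0,0,0],[0,0,0.0145,0,0,0],[0,0,0,0,0,0],[0,0,0,0,0,0]]]' 0.04
python3 -c "
from h import *
delta(.5265,.173,.096,-25.5);save(snap('wrist'),'w5.png')"
```

```text
clock: 8.85
tool_pos: [0.5278, 0.173, 0.0982]
eef_rot: [0.846, 0.534, 0.001, 0.0]
contact_force: [0.4, -0.7, -0.0]
opening: 0.457
finger_force: 0.0
t 8.85 tcp [0.5278 0.173  0.0982] yaw -25.5 shift [-0.0005 -0.0012  0.0022] len 0.003 turn 0.000750166201526396 tilt [ 0.002  0.001 -1.   ]
```

View pics/w5.png

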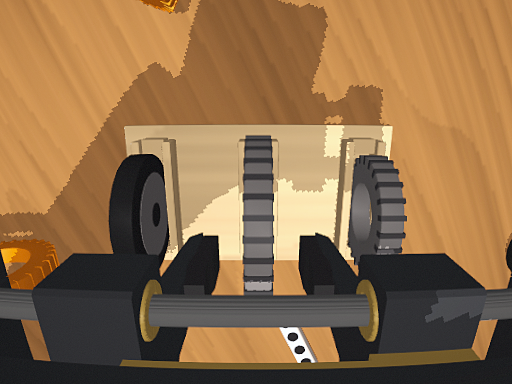

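The ring's tread (u 244–273) runs centrally between the fingers. I'll lower slightly, close and lift.

```bash
python3 -m jog '[[[0,-0.001,0.003,0,0,0],[0,0,0,0,0,0]]]' 0.04
python3 -m jog '[[[0,0,0,0,0,0],[0,0,0,0,0,0],[0,0,0,0,0,0],[0,0,0,0,0,0]]]' 0.0 30
python3 -m jog '[[[0,0,-0.02,0,0,0],[0,0,-0.03,0,0,0],[0,0,-0.04,0,0,0],[0,0,-0.04,0,0,0],[0,0,-0.03,0,0,0],[0,0,0,0,0,0],[0,0,0,0,0,0]]]'
python3 -c "
from h import *
import pickle
for n in('scene','side'):
    s=snap(n);save(s,n+'6.png');pickle.dump(s,open(n+'6.pkl','wb'))
a=cv2.imread('pics/scene6.png');b=cv2.imread('pics/side6.png')
z=lambda i,x,y,w,h:cv2.resize(i[y:y+h,x:x+w],(400,300),interpolation=cv2.INTER_CUBIC)
cv2.imwrite('pics/z6.png',np.hstack([z(a,215,160,140,105),z(b,140,150,140,105)]))
e=np.array([.525,-.1987])+.155*np.array([np.cos(np.radians(-38.5)),np.sin(np.radians(-38.5))]);print(e)
delta(*e,.24,-38.5)"
```

```text
clock: 9.15
tool_pos: [0.5262, 0.173, 0.0945]
eef_rot: [0.845, 0.534, 0.0, 0.0]
contact_force: [-0.1, 0.4, 0.2]
opening: 0.458
finger_force: 0.0
clock: 9.65
tool_pos: [0.5262, 0.173, 0.0943]
eef_rot: [0.845, 0.534, 0.0, 0.0]
contact_force: [-0.2, -0.5, -0.8]
opening: 0.159
finger_force: 30.0
clock: 10.52
tool_pos: [0.5255, 0.1724, 0.2532]
eef_rot: [0.845, 0.534, -0.001, 0.0]
contact_force: [-0.3, -0.2, -1.1]
opening: 0.157
finger_force: 30.0
[ 0.64630426 -0.29518977]
t 10.62 tcp [0.5253 0.1725 0.2527] yaw -25.4 shift [-0.3703  0.3101  0.013 ] len 0.483 turn 0.2280707810148594 tilt [-0.003 -0.001 -1.   ]
```

View pics/z6.png

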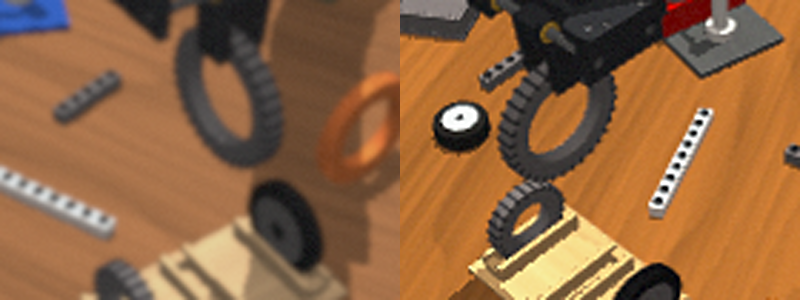

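```bash
python3 -m jog '[[[0,0,-0.035,0,0,0],[-0.041,0.0345,0,0,0,0],[-0.041,0.0345,0,0,0,0],[-0.041,0.0345,0,0,0,0],[-0.041,0.0345,0,0,0,0],[-0.041,0.0345,0,0,0,0],[-0.041,0.0345,0,0,0,0],[-0.041,0.0345,0,0,0,0],[-0.041,0.0345,0,0,0,0],[-0.041,0.0345,0,0,0,0],[0,0,0,0,0,0.114],[0,0,0,0,0,0.114]]]'
python3 -m jog '[[[0,0,0,0,0,0],[0,0,0,0,0,0]]]'
python3 -c "
from h import *
delta(.6463,-.2952,.192,-38.5)"
```

```text
clock: 12.12
tool_pos: [0.6473, -0.2942, 0.2868]
eef_rot: [0.902, 0.432, -0.001, -0.001]
contact_force: [0.7, -0.3, -0.5]
opening: 0.157
finger_force: 30.0
clock: 12.38
tool_pos: [0.6478, -0.2933, 0.2884]
eef_rot: [0.9, 0.435, -0.001, -0.0]
contact_force: [0.6, 0.1, -0.1]
opening: 0.153
finger_force: 30.0
t 12.38 tcp [ 0.6478 -0.2933  0.2884] yaw -38.4 shift [-0.0024  0.0001  0.0964] len 0.096 turn 0.002324525430346346 tilt [-0.001  0.    -1.   ]
```

```bash
python3 -m jog '[[[-0.0025,0,0.04,0,0,0],[0,0,0.036,0,0,0],[0,0,0.02,0,0,0],[0,0,0,0,0,0],[0,0,0,0,0,0]]]'
python3 -c "
from h import *
import pickle
delta(.6463,-.2952,.192,-38.5)
c=np.array([.525,-.1987])+.053*np.array([np.cos(np.radians(-38.5)),np.sin(np.radians(-38.5))]);delta(*c,.192)
for n in('scene','side'):
    s=snap(n);save(s,n+'7.png')
a=cv2.imread('pics/scene7.png');b=cv2.imread('pics/side7.png')
z=lambda i,x,y,w,h:cv2.resize(i[y:y+h,x:x+w],(400,300),interpolation=cv2.INTER_CUBIC)
cv2.imwrite('pics/z7.png',np.hstack([z(a,75,120,120,90),z(b,185,75,120,90)]))"
```

```text
clock: 13.0
tool_pos: [0.6472, -0.2957, 0.1943]
eef_rot: [0.901, 0.435, 0.001, 0.001]
contact_force: [0.6, -0.6, -0.9]
opening: 0.149
finger_force: 30.0
t 13.0 tcp [ 0.6472 -0.2957  0.1943] yaw -38.5 shift [-0.0002 -0.001   0.0023] len 0.003 turn 0.0005295654047348023 tilt [ 0.002 -0.    -1.   ]
t 13.0 tcp [ 0.6472 -0.2957  0.1943] yaw -38.5 shift [-0.0002 -0.103   0.0021] len 0.103 turn None tilt [ 0.002 -0.    -1.   ]
```

View pics/z7.png

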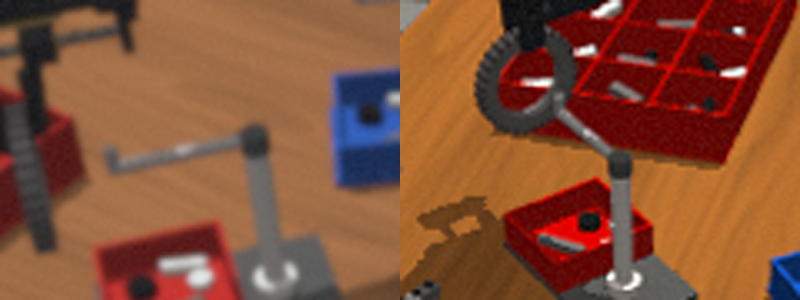

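The ring is held upright outboard of the tip, with its plane across the arm. I'll slide it inward slowly.

```bash
python3 -m jog '[[[0,-0.015,0.002,0,0,0],[0,-0.015,0,0,0,0],[0,-0.015,0,0,0,0],[0,-0.015,0,0,0,0]]]'
python3 -m jog '[[[0,-0.015,0,0,0,0],[0,-0.015,0,0,0,0],[0,-0.013,0,0,0,0],[0,0,0,0,0,0],[0,0,0,0,0,0]]]'
python3 -c "
from h import *
c=np.array([.525,-.1987])+.053*np.array([np.cos(np.radians(-38.5)),np.sin(np.radians(-38.5))]);delta(*c,.160)"
```

```text
clock: 13.6
tool_pos: [0.5999, -0.2581, 0.1925]
eef_rot: [0.901, 0.435, 0.001, 0.001]
contact_force: [-0.5, -0.1, -0.5]
opening: 0.156
finger_force: 30.0
clock: 14.22
tool_pos: [0.5668, -0.232, 0.192]
eef_rot: [0.901, 0.434, 0.001, 0.001]
contact_force: [-0.7, 0.8, -0.7]
opening: 0.159
finger_force: 30.0
t 14.22 tcp [ 0.5668 -0.232   0.192 ] yaw -38.5 shift [ 0.     -0.0006  0.032 ] len 0.032 turn None tilt [ 0.002 -0.001 -1.   ]
```

```bash
python3 -m jog '[[[0,0,0.01,0,0,0],[0,0,0.01,0,0,0],[0,0,0.009,0,0,0],[0,0,0,0,0,0],[0,0,0,0,0,0]]]'
python3 -m jog '[[[0,0,0.002,0,0,0],[0,0,0.002,0,0,0],[0,0,0,0,0,0],[0,0,0,0,0,0]]]'
```

```text
clock: 14.85
tool_pos: [0.5661, -0.2314, 0.1623]
eef_rot: [0.901, 0.434, 0.0, 0.0]
contact_force: [0.7, 0.3, -0.2]
opening: 0.157
finger_force: 30.0
clock: 15.35
tool_pos: [0.5659, -0.2315, 0.1583]
eef_rot: [0.901, 0.434, 0.0, 0.0]
contact_force: [-0.6, -0.3, -0.1]
opening: 0.156
finger_force: 30.0
```

```bash
python3 -m jog '[[[0,0,0.001,0,0,0],[0,0,0,0,0,0],[0,0,0,0,0,0],[0,0,0,0,0,0],[0,0,0,0,0,0],[0,0,0,0,0,0]]]' 0.027 5
python3 -m jog '[[[0,0,-0.01,0,0,0],[0,0,-0.015,0,0,0],[0,0,-0.03,0,0,0],[0,0,-0.05,0,0,0],[0,0,-0.05,0,0,0],[0,0,0,0,0,0],[0,0,0,0,0,0],[0,0,0,0,0,0],[0,0,0,0,0,0]]]'
python3 -c "
from h import *
for n in('scene','side'):
    s=snap(n);save(s,n+'8.png')
a=cv2.imread('pics/scene8.png');b=cv2.imread('pics/side8.png')
z=lambda i,x,y,w,h:cv2.resize(i[y:y+h,x:x+w],(400,300),interpolation=cv2.INTER_CUBIC)
cv2.imwrite('pics/z8.png',np.hstack([z(a,85,130,120,90),z(b,185,85,120,90)]))"
```

```text
clock: 16.1
tool_pos: [0.5659, -0.2315, 0.1573]
eef_rot: [0.901, 0.434, -0.0, 0.0]
contact_force: [-0.6, -1.0, -0.2]
opening: 0.303
finger_force: 0.0
clock: 17.23
tool_pos: [0.5653, -0.2313, 0.3111]
eef_rot: [0.901, 0.435, -0.001, -0.001]
contact_force: [-0.8, 1.3, 1.2]
opening: 0.304
finger_force: 0.0
```

View pics/z8.png

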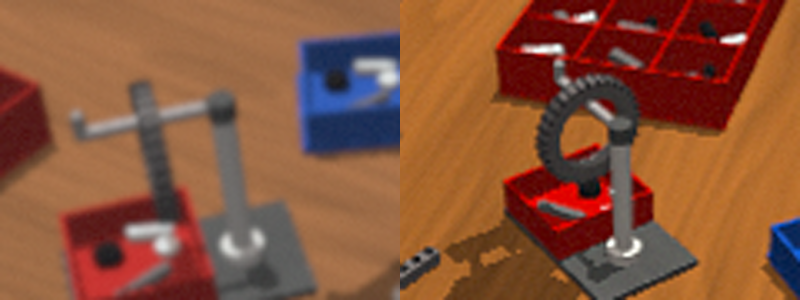

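The ring hangs on the arm midway between post and tip, over the tray, with the gripper clear. I'll let it settle and hand in.

```bash
python3 -m jog '[[[0,0,0,0,0,0],[0,0,0,0,0,0],[0,0,0,0,0,0],[0,0,0,0,0,0],[0,0,0,0,0,0],[0,0,0,0,0,0],[0,0,0,0,0,0],[0,0,0,0,0,0]]]' >/dev/null
python3 -c "
from plant import *
print(finish_job())"
```

```text
the job is handed in; nothing more can be done
None
```

I turned the swivel hook over the red tray, hung the big grey ring gear on it and let go, then handed the job in after about 18 s; the other two wheels stayed in the rack, but the hand-in returned no verdict.

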